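Open a recessed irrigation valve with a T-key

TASK

Open the bench's irrigation valve: take the steel T-key from its wooden stand, lower it down the round shaft of the grey valve box and feel for the brass square stem at the bottom until the key drops fully home on it, then turn it anticlockwise (seen from above) to its stop, a little under a quarter turn. Never force the key: push and turn gently. Let go and leave the key standing upright, fully home on the stem, with everything else on the bench undisturbed.

Things in the scene. Friction and masses are not known exactly. Their poses are not given: they have to be found in the camera images.
- t_key: Steel T-key, 0.4 kg, 186 mm tall, standing upright in the stand at the start. Origin: centre of its lower end face; z up along the round 12 mm shank; x along the crossbar.
- key_bar (a point): Middle of the key's crossbar, 177 mm above the key's lower end; axes as the key's. The bar is 100 (x) x 14 (y) x 18 mm (z): pinch its 14 mm flats here.
- key_mouth (a point): Centre of the key's lower end; axes as the key's. The socket there is 32 mm square outside and 40 mm tall; its square hole, open at the bottom, is 24 mm wide and 36 mm deep, sides parallel to x and y.
- key_stand: Fixed wooden block 85 x 85 x 55 mm with a 35 mm square pocket 45 mm deep in its top, in which the key stands on the pocket floor, 10 mm above the bench. Origin under its centre; the pocket's sides lie along its x and y.
- valve_box: Fixed grey plastic box, 130 x 130 mm (foot 150 x 150 x 12 mm), 145 mm tall, with a vertical round shaft 56 mm in diameter down its centre. Origin under its centre. Short black pipe stubs reach 30 mm out of its two y sides, seen but not solid. The brass valve stands on the shaft's axis at the bottom.
- shaft_mouth (a point): Centre of the shaft's mouth, in the box's top face, 145 mm above the bench.
- square_top (a point): Top of the brass square on the shaft's axis, 47 mm above the bench; the square is 21.5 mm wide, 20 mm tall, with a guiding cone 10 mm tall on top. Axes are the box's: the square's own heading differs each time and is not measured. Unless within about 7 deg of a fit (one every 90 deg), the key's lower face rests up here on the square's corners.
- shoulder (a point): Flat round brass shoulder, 40 mm wide, at the foot of the square, 27 mm above the bench: the key's lower face rests here when fully home. About 1.2 mm of play each side, so some 7 deg of free turning either way. The valve gives sideways, about 1.5 N/mm, at most 4 mm, and in twist, about 2.5 N m/rad, but not downwards.
- stem (a joint): Angle turned by the brass stem, rad: 0 = shut stop, 1.5 = fully open stop; grows anticlockwise seen from above. It starts between 0 and 0.25 and stays where it is left; turning it takes about 0.12 N m. It does not tell the square's heading.
- tub_a: small clear round tub, 90 mm wide, 45 mm tall, with stones; bystander; origin under its centre
- tub_b: larger clear round tub, 116 mm wide, 55 mm tall, with stones; bystander
- pot: terracotta pot, 90 mm wide, 80 mm tall; bystander
- spray: white plastic bottle, 64 mm wide, 170 mm tall; bystander
- ruler: flat white ruler 250 x 30 x 4 mm; bystander
- trowel: flat hand tool 240 mm long lying on the bench; bystander
- jar: glass jar with metal lid, 70 mm wide, 80 mm tall; bystander
Things that resemble listed ones, but are neither listed nor needed, are in the scene too. What is shaped like the t_key but black or red is not meant.

How it is judged:
On the way, in this order (a step that is already met when the one before it is completed fails the run):
1. the key is lifted out of its stand (z of key_mouth in the frame of key_stand above 0.06 m), for 0.1 s.
2. the key is fully home on the stem (its lower end within 6 mm of the shoulder) with the valve still shut (stem under 0.5 rad) (horizontal distance between key_mouth and shaft_mouth below 0.008 m and z of key_mouth in the frame of valve_box below 0.033 m and value of joint stem below 0.5 rad), for 0.1 s.
3. the stem is turned to its open stop with the key home on it (value of joint stem above 1.38 rad and z of key_mouth in the frame of valve_box below 0.033 m), for 0.1 s.
At the end, for the whole second after the job is handed in: The stem is turned past 1.38 rad (its stop is at 1.5), the key stands on it released and at rest, its lower end less than 33 mm above the bench and within 8 mm of the shaft's axis, leaning less than 0.15 rad (all of step 3 and horizontal distance between key_mouth and shaft_mouth below 0.008 m and angle between t_key's own z axis and vertical below 0.15 rad and linear speed of t_key below 0.03 m/s); the robot touches nothing.
It fails at once if the key presses on the valve or its box with more than 45 N (contact force between t_key and valve_box above 45 N).
It fails at once if a bystander is moved by more than 30 mm (distance of any of tub_a, tub_b, pot, spray, ruler, trowel, jar from where it was at the start of the episode above 0.03 m).
It also fails if it takes over 72 s, if anything falls off the work surface, if the arm or the gripper's body presses on something with over 40 N, if the wrist force passes 120 N, or if a joint passes its speed limit or range.

ROBOT

A 6-joint arm with a two-finger parallel gripper is mounted at the origin on the work surface. World frame = base frame: x ahead of the robot, y to its left, z up, the work surface at z = 0. Lengths are in m, angles in rad, forces in N, time in s.
With the tool pointing down it reaches from about 0.325 to 0.9 m from the base axis. Payload 6.1 kg.
Tool frame: the origin (TCP) lies at the very end of the fingers, on their centre line; the grasp point (between the pads) lies 19 mm behind it; z points along the fingers, y is the direction in which the jaws open and shut (so a half turn about z gives the same grasp; the last joint's range is limited). The gripper opens to 87 mm and grips with 3 to 60 N. Pads are 19 mm wide; open, the fingers measure 117 mm over their backs; the gripper's body (75 mm by 190 mm) begins 51 mm behind the grasp point.
Start: joints at [-1.243, 0.22, 1.526, -0, 1.395, -0.126], TCP at [0.274, -0.562, 0.223] pointing down, gripper open.
Joint ranges: [-2.98, 2.98], [-0.91, 2.08], [0.09, 2.57], [-1.24, 4.39], [0.2, 2.65], [-2.68, 2.68]. Speed limits (rad/s): [2.57, 2.57, 3.01, 3.14, 3.14, 3.14].

INTERFACE

Orientations are given as a unit quaternion [w, x, y, z].
In Python, from bench import get_obs, camera, camera_model, hand_in gives the robot as it stands.
- The arm moves only by the shell command python3 -m pendant 'ROWS'. ROWS is JSON, a list of rows, each a list of 7 numbers: the shift along the tool's x, y, z in units of 40 mm (1.0 is 40 mm), then the turn, a rotation vector about the tool's x, y, z in units of 6 degrees (1.0 is 6 degrees), then the opening, from 0 (shut) to 1 (fully open). A call has 1 to 10 rows; each row is the pose to reach, as a shift and turn from the pose commanded when the call began, along the tool's axes at that moment; what a row does not reach only later rows make up. A row lasts 1/10 s, in which the tool goes at most 50 mm and 8.59 degrees, less where a joint would pass 70% of its speed; a pose out of reach is approached as far as the arm can. A call with a gripper value outside its range is refused whole. The fingers move at their own pace and stop on an object; the grip force is fixed at half the most. Time passes only in rows, so rows that repeat a pose let the fingers close. It gives the time, the measured TCP pose, the force and the opening at its end, in the units of the state.
- get_obs(): the state, without advancing time (a new reading comes with each control period).
- camera(name): name is "scene" or "top" or "wrist"; returns the picture (384x512x3 uint8, blue, green, red); there is no depth.
- camera_model(name): a dict with "camera_matrix" (3x3 intrinsics, pixels), "R" (3x3) and "t" (3): a world point X has camera coordinates R X + t; the wrist camera has in their place "T_tool_cam" (4x4, takes a point from camera to tool coordinates, whose origin is the TCP and whose axes are the flange's). Camera axes: x right, y down, z forward; pixel columns grow to the right and rows downward; lengths in m; the calibration is good to about 2 mm. The wrist camera is an equidistant fisheye: a pixel r from the principal point sees the ray r / f radians off the axis. A picture is of the moment at which its call begins: read the wrist's pose just before it. camera_model takes no time and is no camera call.
- hand_in(): hands the job in, once; it reports no verdict.
The state is a dict: "time_s": time; "joint_positions": joint angles; "dq": joint speeds; "effort": joint torques, N m; "eef_pos": TCP position; "eef_rot": TCP orientation; "force": force on the tool from outside, world axes, zero at the start; "torque": the same for the moment, N m; "finger_gap": finger opening in m.
Only numpy, scipy, OpenCV 4.12 (cv2) and the standard library are available. Lean on these libraries where they do the work, as an engineer would, in place of code of your own. Each camera call takes 0.05 s, during which the arm holds its last target.

## Working session

There is one attempt and no reset: what is moved stays moved. The work goes in short steps, Python scripts to look and compute and a shell command to move; the robot and the scene stay as the last step left them, time stands still between calls to the robot, and variables do not carry over. Pictures are saved under pics/ and viewed, and the job is handed in when it is done.

```bash
ls; mkdir -p pics; python3 - <<'E'
from bench import *
import cv2
o=get_obs();print(o)
for n in("scene","top","wrist"):
    cv2.imwrite(f"pics/{n}0.png",camera(n)); 
    m=camera_model(n); print(n,m)
E
```

```text
pics
{'time_s': 0.0, 'joint_positions': array([-1.24311315e+00,  2.21228963e-01,  1.52762490e+00, -8.31685200e-07,
        1.39469236e+00, -1.26130019e-01]), 'dq': array([-5.35804153e-04,  1.71000487e-05, -2.38147470e-04,  1.47960360e-03,
       -6.23981198e-04,  1.60882473e-03]), 'effort': array([ 1.43936868e-03, -4.94617081e+01, -3.87377322e+01,  7.00767129e-02,
        5.73396846e-02, -1.49443440e-04]), 'eef_pos': array([ 0.27377387, -0.56115147,  0.2214282 ]), 'eef_rot': array([-9.71791235e-04,  9.74366480e-01,  2.24964459e-01, -9.86781101e-05]), 'force': array([ 0.2913208 , -0.12206751,  0.54222883]), 'torque': array([-0.06942041,  0.02947238, -0.01853774]), 'finger_gap': 0.0872659793523893}
scene {'camera_matrix': array([[495.61332512,   0.        , 251.27265981],
       [  0.        , 495.61332512, 192.94382204],
       [  0.        ,   0.        ,   1.        ]]), 'R': array([[ 0.39619629,  0.91811264,  0.0098832 ],
       [ 0.75215786, -0.3183703 , -0.57697392],
       [-0.52658053,  0.23602865, -0.81670277]]), 't': array([-0.24226384, -0.31276937,  1.79123535])}
top {'camer
[... 237 characters left out ...]
 [-9.91629473e-01, -2.52231638e-02, -1.26628510e-01],
       [ 1.26582436e-01,  3.42146666e-03, -9.91950191e-01]]), 't': array([0.03556768, 0.5614684 , 1.34480965])}
wrist {'camera_matrix': array([[297.31863964,   0.        , 257.50292992],
       [  0.        , 297.31863964, 191.9095744 ],
       [  0.        ,   0.        ,   1.        ]]), 'T_tool_cam': array([[-5.84628203e-04, -9.68732613e-01, -2.48106394e-01,
         6.70663113e-02],
       [ 9.99999205e-01, -8.43534148e-04,  9.37224135e-04,
         8.26936265e-05],
       [-1.11720580e-03, -2.48105649e-01,  9.68732336e-01,
        -1.61341759e-01],
       [ 0.00000000e+00,  0.00000000e+00,  0.00000000e+00,
         1.00000000e+00]])}
```

View pics/scene0.png

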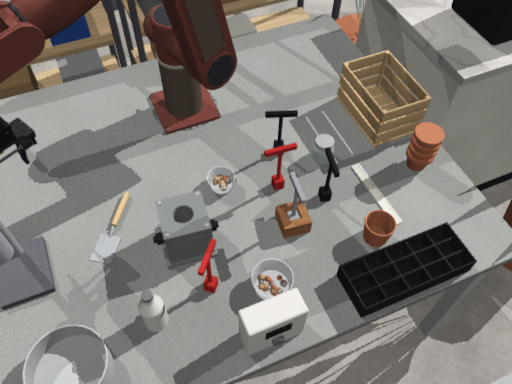

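View pics/top0.png

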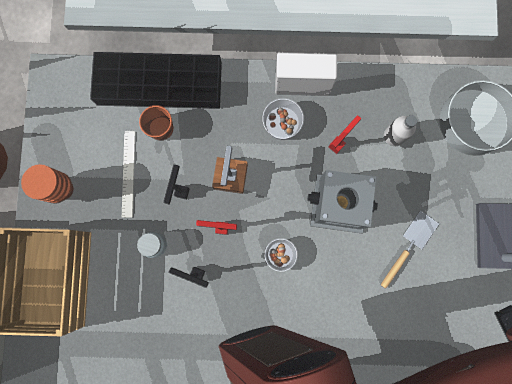

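View pics/wrist0.png

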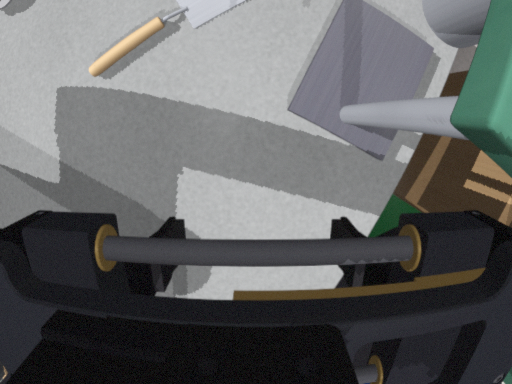

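The top view shows keys at (228,160) grey in a brown wooden stand, (173,184) black, (190,275) black, (217,225) red and (345,134) red. Only the grey one in the wood stand fits. The valve box is at (345,198). I'll enlarge both to check.

```bash
python3 - <<'E'
import cv2,numpy as np
t=cv2.imread("pics/top0.png"); s=cv2.imread("pics/scene0.png")
a=cv2.resize(t[135:205,195:265],None,fx=5.5,fy=5.5,interpolation=cv2.INTER_CUBIC)
b=cv2.resize(t[160:240,305:385],(385,385),interpolation=cv2.INTER_CUBIC)
cv2.imwrite("pics/crop1.png",np.hstack([a,b]))
a=cv2.resize(s[160:240,265:345],(400,400),interpolation=cv2.INTER_CUBIC)
b=cv2.resize(s[185:275,145:235],(400,400),interpolation=cv2.INTER_CUBIC)
cv2.imwrite("pics/crop2.png",np.hstack([a,b]))
E
```

```text
(no output)
```

View pics/crop1.png

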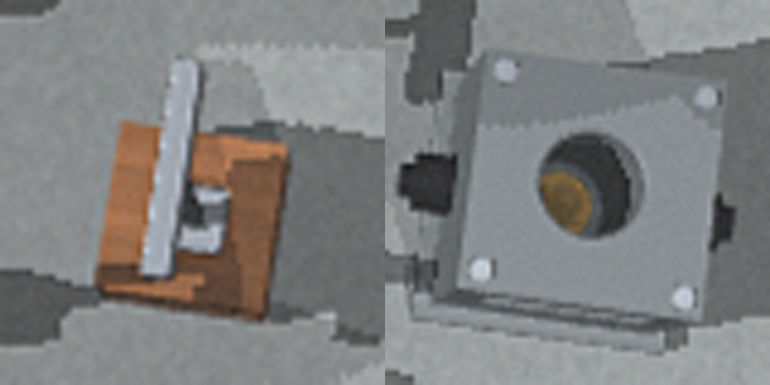

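View pics/crop2.png

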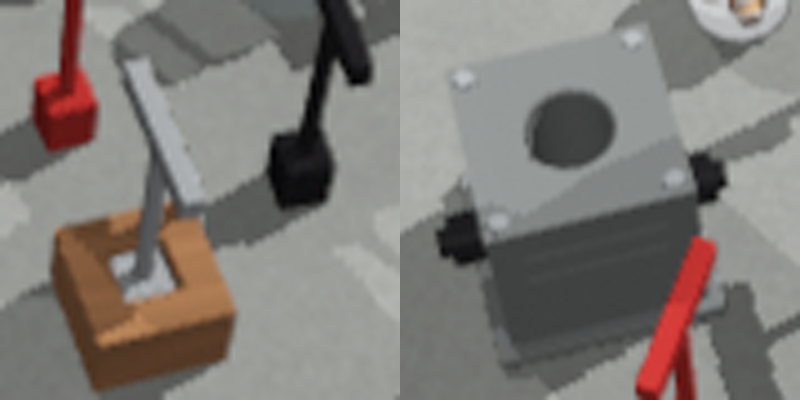

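```bash
cat > h.py <<'E'
import numpy as np, cv2
from bench import *
from scipy.spatial.transform import Rotation as Rn
def ray(n,px,z,sc=None):
    m=camera_model(n);K=m["camera_matrix"];R=m["R"];t=m["t"]
    c=-R.T@t; d=R.T@np.linalg.inv(K)@np.array([px[0],px[1],1.])
    return c+d*(z-c[2])/d[2]
def proj(n,X):
    m=camera_model(n);K=m["camera_matrix"]; p=K@(m["R"]@np.array(X)+m["t"]); return p[:2]/p[2]
def pose():
    o=get_obs(); q=o["eef_rot"]; return o["eef_pos"],Rn.from_quat([q[1],q[2],q[3],q[0]]).as_matrix(),o
def wproj(X,p=None,R=None):
    if p is None: p,R,_=pose()
    m=camera_model("wrist");T=m["T_tool_cam"];K=m["camera_matrix"]
    c=T[:3,:3].T@(R.T@(np.array(X)-p)-T[:3,3]); r=np.hypot(c[0],c[1]); th=np.arctan2(r,c[2])
    return K[:2,2]+K[0,0]*th*c[:2]/r
def wray(px,z,p,R):
    m=camera_model("wrist");T=m["T_tool_cam"];K=m["camera_matrix"]
    v=(np.array(px)-K[:2,2]); r=np.hypot(*v); th=r/K[0,0]
    d=np.array([*(v/r*np.sin(th)),np.cos(th)]); d=R@T[:3,:3]@d; c=p+R@T[:3,3]
    return c+d*(z-c[2])/d[2]
def pendant_to(X,yaw_closing=None):
    """shift in tool axes/40mm to reach TCP X, turn about tool z (6deg units) to make jaws y at yaw"""
    p,R,_=pose(); return R.T@(np.array(X)-p)/0.04
E
python3 - <<'E'
from h import *
f=lambda c,s,o:(o[0]+c[0]/s-.5+.5/s*0,o[1]+c[1]/s-.5)
T=lambda c:f(c,5.5,(195,135)); B=lambda c:f((c[0]-385,c[1]),385/80,(305,160))
S1=lambda c:f(c,5,(265,160)); S2=lambda c:f((c[0]-400,c[1]),400/90,(145,185))
e1=ray("top",T((186,60)),.196);e2=ray("top",T((155,275)),.196);print("bar",e1,e2,(e1+e2)/2,np.linalg.norm(e1-e2),np.degrees(np.arctan2(*(e1-e2)[1::-1])))
e1=ray("scene",S1((138,65)),.196);e2=ray("scene",S1((190,205)),.196);print("bar sc",e1,e2,(e1+e2)/2,np.linalg.norm(e1-e2),np.degrees(np.arctan2(*(e1-e2)[1::-1])))
print("mouth",ray("top",B((590,185)),.145),ray("scene",S2((570,130)),.145))
c=[ray("top",B(x),.145) for x in((490,52),(728,82),(703,322),(458,288))];print("box",np.mean(c,0),*[np.linalg.norm(c[i]-c[i-1]) for i in range(4)],np.degrees(np.arctan2(*(c[0]-c[1])[1::-1])))
c=[ray("top",T(x),.055) for x in((122,122),(288,148),(268,305),(100,280))];print("stand",c,np.mean(c,0),*[np.linalg.norm(c[i]-c[i-1]) for i in range(4)],np.degrees(np.arctan2(*(c[0]-c[1])[1::-1])))
E
```

```text
bar [0.64801422 0.1351653  0.196     ] [0.54939122 0.14572286 0.196     ] [0.59870272 0.14044408 0.196     ] 0.09918647601486391 -6.110227745117646
bar sc [0.55281908 0.14654152 0.196     ] [0.64826712 0.1306914  0.196     ] [0.6005431  0.13861646 0.196     ] 0.09675512005919126 170.5714906603139
mouth [ 0.52966612 -0.1698901   0.145     ] [ 0.530466   -0.17039062  0.145     ]
box [ 0.52960771 -0.17241071  0.145     ] 0.12799578782700122 0.12815589145777811 0.129391384561179 0.13044153512654336 84.1639901503763
stand [array([0.64591973, 0.176856  , 0.055     ]), array([0.63473623, 0.09275826, 0.055     ]), array([0.55479042, 0.10042571, 0.055     ]), array([0.56526246, 0.18489489, 0.055     ])] [0.60017721 0.13873372 0.055     ] 0.08105688151056939 0.08483808460771161 0.08031265051829721 0.08511583406108804 82.42512901793823
```

Two cameras agree: key at (0.600, 0.139) with bar heading about -6.5°, and shaft mouth at (0.530, -0.170). First I'll hover so the wrist camera looks straight down the shaft for the square's heading, since it lies on the way.

```bash
python3 - <<'E'
from h import *
p,R,_=pose(); print(pendant_to((0.463,-0.163,0.20)), R.round(3))
E
```

```text
[ 8.61535721 -6.87467752  0.55373594] [[ 0.899  0.438 -0.001]
 [ 0.438 -0.899  0.001]
 [ 0.    -0.002 -1.   ]]
```

```bash
python3 -m pendant '[[8.6,-6.9,0.5,0,0,5.4,1],[8.6,-6.9,0.5,0,0,5.4,1],[8.6,-6.9,0.5,0,0,5.4,1],[8.6,-6.9,0.5,0,0,5.4,1],[8.6,-6.9,0.5,0,0,5.4,1],[8.6,-6.9,0.5,0,0,5.4,1],[8.6,-6.9,0.5,0,0,5.4,1],[8.6,-6.9,0.5,0,0,5.4,1],[8.6,-6.9,0.5,0,0,5.4,1],[8.6,-6.9,0.5,0,0,5.4,1]]'
python3 -m pendant '[[0,0,0,0,0,0,1],[0,0,0,0,0,0,1],[0,0,0,0,0,0,1]]'
python3 - <<'E'
from h import *
p,R,o=pose(); im=camera("wrist"); cv2.imwrite("pics/w1.png",im)
print(p,o["joint_positions"],R.round(3)); print(wproj((.53,-.17,.145)),wproj((.53,-.17,.047)))
u,v=wproj((.53,-.17,.06)).astype(int)
cv2.imwrite("pics/w1c.png",cv2.resize(im[max(0,v-50):v+50,u-50:u+50],(600,600),interpolation=cv2.INTER_CUBIC)); print(u,v)
E
```

```text
time_s: 1.15
eef_pos: [0.4633, -0.1582, 0.2021]
eef_rot: [-0.001, 0.999, -0.053, -0.0]
force: [-0.1, -0.2, -0.5]
finger_gap: 0.0876
time_s: 1.45
eef_pos: [0.4618, -0.1641, 0.2025]
eef_rot: [0.0, 0.998, -0.057, -0.0]
force: [0.4, -1.1, 0.5]
finger_gap: 0.0871
[ 0.4617871  -0.16408212  0.20254251] [-5.02298467e-01 -9.15671747e-02  1.89214820e+00 -2.72760070e-04
  1.34098310e+00  1.18211986e+00] [[ 0.994 -0.113 -0.   ]
 [-0.113 -0.994 -0.   ]
 [-0.     0.    -1.   ]]
[254.24915055 115.7402664 ] [255.13402032 116.29156885]
255 116
```

View pics/w1c.png

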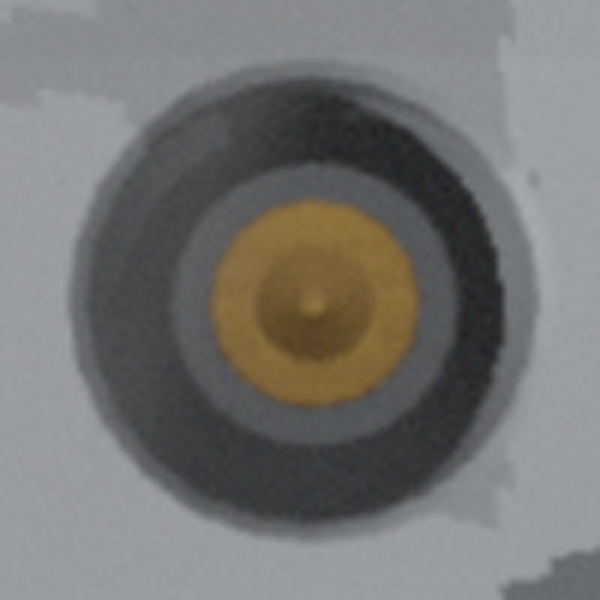

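View pics/w1.png

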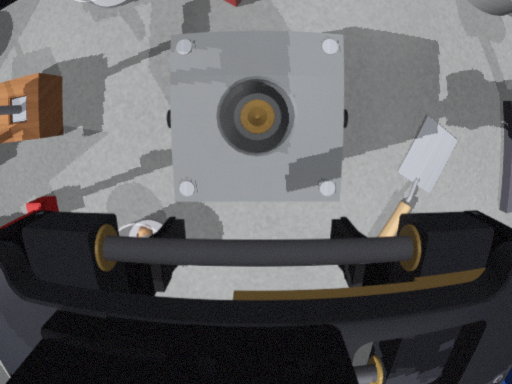

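```bash
python3 - <<'E'
from h import *
p,R,o=pose(); im=cv2.imread("pics/w1.png")
f=lambda x,y:(205+x/6-.4,66+y/6-.4)
print(wray(f(304,300),.145,p,R),wray(f(313,303),.057,p,R))
c=im[90:145,228:283].astype(float); c=cv2.resize(c,(600,600),interpolation=cv2.INTER_CUBIC)
out=[]
for k in(2,1):
    g=cv2.GaussianBlur(c[:,:,k],(0,0),6); out.append(np.clip((g-60)*(255/110) if k==2 else (g-60)*3,0,255))
g=out[0]; m=np.clip((cv2.GaussianBlur(c[:,:,2],(0,0),5)-135)*6,0,255)
print(np.percentile(c[200:400,200:400,2],[5,50,95]))
cv2.imwrite("pics/w1d.png",np.hstack([cv2.resize(x,(390,390)) for x in(g,m)]).astype(np.uint8))
E
```

```text
[ 0.53001685 -0.17074775  0.145     ] [ 0.52995594 -0.17173904  0.057     ]
[ 89.31582991 116.23841565 133.88275127]
```

View pics/w1d.png

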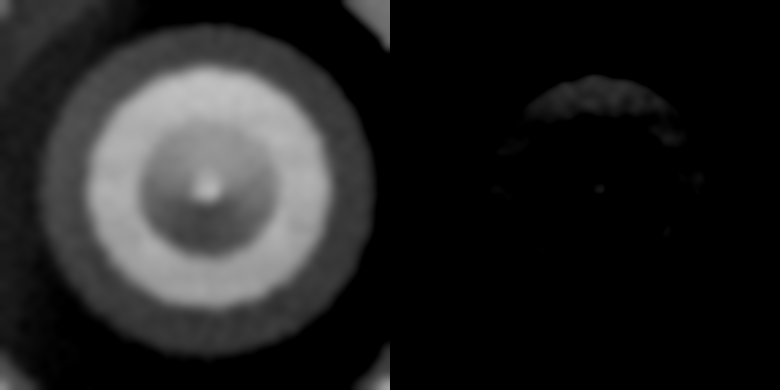

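The square's heading isn't visible: the brass is one tone and only the round cone shows, so it has to be felt. The wrist view puts the shaft axis at (0.530, -0.171). Next I go above the key.

```bash
python3 - <<'E'
from h import *
print(pendant_to((0.530,0.147,0.27)))
E
```

```text
[ 0.81207904 -7.92048102 -1.68815001]
```

```bash
python3 -m pendant '[[0.4,-1,-1.7,0,0,0,0.6],[0.8,-7.9,-1.7,0,0,0,0.6],[0.8,-7.9,-1.7,0,0,0,0.6],[0.8,-7.9,-1.7,0,0,0,0.6],[0.8,-7.9,-1.7,0,0,0,0.6],[0.8,-7.9,-1.7,0,0,0,0.6],[0.8,-7.9,-1.7,0,0,0,0.6],[0.8,-7.9,-1.7,0,0,0,0.6],[0.8,-7.9,-1.7,0,0,0,0.6],[0.8,-7.9,-1.7,0,0,0,0.6]]'
python3 -m pendant '[[0,0,0,0,0,0,0.6],[0,0,0,0,0,0,0.6]]'
python3 - <<'E'
from h import *
p,R,o=pose(); im=camera("wrist"); cv2.imwrite("pics/w2.png",im)
print(p,R.round(3),o["finger_gap"]); u,v=wproj((.6,.139,.196)).astype(int); print(u,v)
v0=max(0,v-60)
cv2.imwrite("pics/w2c.png",cv2.resize(im[v0:v0+120,u-60:u+60],(600,600),interpolation=cv2.INTER_CUBIC)); print(u-60,v0)
E
```

```text
time_s: 2.5
eef_pos: [0.5292, 0.1461, 0.2702]
eef_rot: [0.0, 0.998, -0.057, -0.0]
force: [-0.1, 0.8, -0.1]
finger_gap: 0.0526
time_s: 2.7
eef_pos: [0.5293, 0.1462, 0.2705]
eef_rot: [0.0, 0.998, -0.057, 0.0]
force: [0.5, 0.3, -0.1]
finger_gap: 0.0521
[0.52927072 0.14616114 0.27052974] [[ 0.994 -0.114 -0.   ]
 [-0.114 -0.994 -0.   ]
 [ 0.     0.    -1.   ]] 0.05208982813280917
256 112
196 52
```

View pics/w2c.png

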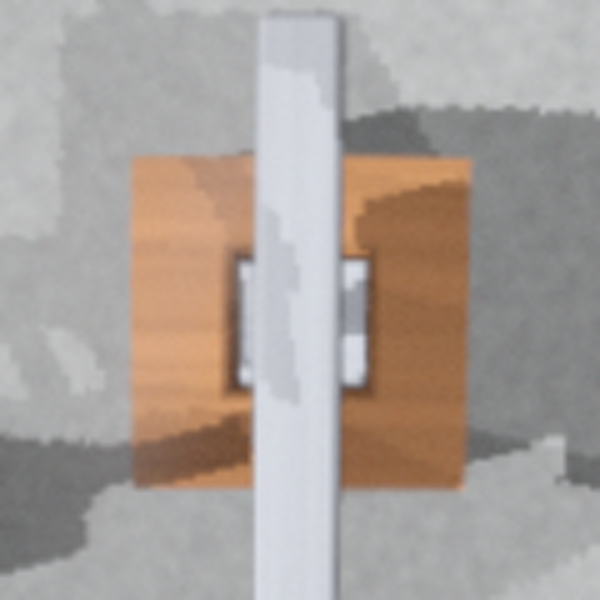

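```bash
python3 - <<'E'
from h import *
p,R,o=pose()
f=lambda x,y:(196+x/5-.4,52+y/5-.4)
a=wray(f(300,14),.196,p,R);b=wray(f(296.5,590),.196,p,R);print(a,b,np.degrees(np.arctan2(*(a-b)[1::-1])))
d=(a-b)/np.linalg.norm(a-b); print("centre",a-.05*d)
print([wray(f(*q),.055,p,R) for q in((132,157),(472,157),(468,488),(132,488))],np.mean([wray(f(*q),.055,p,R) for q in((132,157),(472,157),(468,488),(132,488))],0))
print(pendant_to((*(a-.05*d)[:2],.168)))
E
```

```text
[0.64667519 0.13397059 0.196     ] [0.5547369  0.14512707 0.196     ] -6.91886496333462
centre [0.59703931 0.13999378 0.196     ]
[array([0.64538034, 0.17724492, 0.055     ]), array([0.63557338, 0.09258127, 0.055     ]), array([0.55153193, 0.10251672, 0.055     ]), array([0.56136812, 0.18769261, 0.055     ])] [0.59846344 0.14000888 0.055     ]
[ 1.70117817 -0.03293182  2.5647919 ]
```

```bash
python3 -m pendant '[[1.2,0,0,0,0,0,0.6],[1.72,0,0,0,0,0,0.6],[1.72,0,0.6,0,0,0,0.6],[1.72,0,1.5,0,0,0,0.6],[1.72,0,2.55,0,0,0,0.6],[1.72,0,2.55,0,0,0,0.6],[1.72,0,2.55,0,0,0,0.6]]'
python3 -m pendant '[[0,0,0,0,0,0,0],[0,0,0,0,0,0,0],[0,0,0,0,0,0,0],[0,0,0,0,0,0,0],[0,0,0,0,0,0,0],[0,0,0,0,0,0,0],[0,0,0,0,0,0,0],[0,0,0,0,0,0,0]]'
python3 - <<'E'
from h import *
p,R,o=pose(); im=camera("wrist"); cv2.imwrite("pics/w3.png",im);print(p,o["force"],o["finger_gap"])
E
```

```text
time_s: 3.45
eef_pos: [0.5971, 0.1395, 0.1685]
eef_rot: [0.0, 0.998, -0.056, -0.001]
force: [0.6, -0.5, 0.8]
finger_gap: 0.0521
time_s: 4.25
eef_pos: [0.5977, 0.14, 0.1688]
eef_rot: [-0.0, 0.998, -0.056, 0.0]
force: [0.6, 0.6, 1.9]
finger_gap: 0.0136
[0.59771973 0.1400415  0.16883218] [0.63248682 0.55892851 1.93958502] 0.013602252623483175
```

View pics/w3.png

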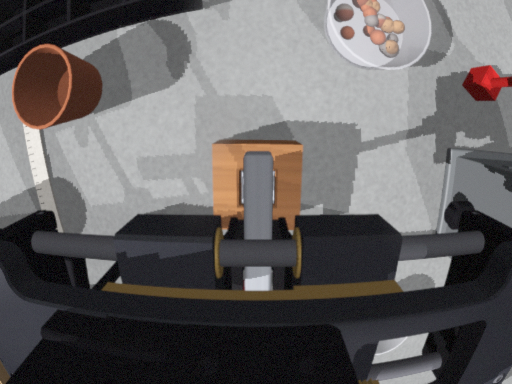

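The picture shows the steel bar pinched between the pads at (258,250), and the gap of 13.6 mm fits the 14 mm bar. Now I lift it straight up.

```bash
python3 -m pendant '[[0,0,-0.5,0,0,0,0],[0,0,-1.2,0,0,0,0],[0,0,-2,0,0,0,0],[0,0,-2.8,0,0,0,0],[0,0,-3.6,0,0,0,0],[0,0,-4.25,0,0,0,0],[0,0,-4.25,0,0,0,0],[0,0,-4.25,0,0,0,0]]'
python3 - <<'E'
from h import *
p,R,o=pose();print(p,o["force"],o["torque"],o["finger_gap"],o["joint_positions"])
cv2.imwrite("pics/s4.png",camera("scene"))
print(R.round(4),pendant_to((.530,-.171,.3388)))
E
```

```text
time_s: 5.1
eef_pos: [0.5973, 0.1398, 0.3371]
eef_rot: [0.0, 0.998, -0.056, -0.001]
force: [-0.2, 0.1, -4.1]
finger_gap: 0.0139
[0.59731506 0.13983567 0.33714237] [-0.17182705  0.06358401 -4.11481472] [ 0.05967733  0.14355393 -0.02322991] 0.013914556011593084 [ 1.01529875e-01  1.46246996e-01  1.39920222e+00 -7.48316007e-05
  1.59737165e+00  1.78407661e+00]
[[ 9.938e-01 -1.115e-01 -1.200e-03]
 [-1.115e-01 -9.938e-01 -2.000e-04]
 [-1.200e-03  3.000e-04 -1.000e+00]] [-0.79140881  7.90733078 -0.06547906]
```

View pics/s4.png

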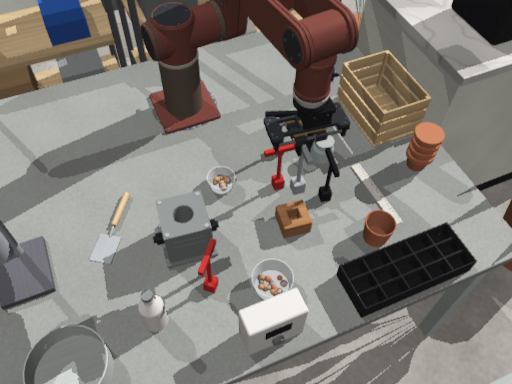

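The key is out of the stand (measured 4.1 N, which is its weight). Before going over the box I check that it hangs vertically.

```bash
python3 - <<'E'
from h import *
t=camera("top");cv2.imwrite("pics/t4.png",t);s=cv2.imread("pics/s4.png")
p,R,o=pose(); print(o["torque"],o["force"])
c=p+np.array([0,0,-.1588])
ax=R[:,0]; ay=R[:,1]
out=[]
for n,im in(("scene",s),("top",t)):
    u,v=proj(n,c+[0,0,.02]).astype(int); im=im.copy()
    for z in(0,.04):
        q=[proj(n,c+.016*(a*ax+b*ay)+[0,0,z]) for a,b in((1,1),(1,-1),(-1,-1),(-1,1))]
        print(n,z,np.round(q,1).tolist())
    k=im[v-30:v+30,u-30:u+30]; k=cv2.resize(k,(380,380),interpolation=cv2.INTER_CUBIC)
    sc=380/60
    for z in(0,.04):
        q=np.array([proj(n,c+.016*(a*ax+b*ay)+[0,0,z]) for a,b in((1,1),(1,-1),(-1,-1),(-1,1))]);q=((q-[u-30,v-30]+.5)*sc).astype(int)
        cv2.polylines(k,[q],True,(0,255,0) if z else (255,0,255),1)
    out.append(k)
cv2.imwrite("pics/c4.png",np.hstack(out))
E
```

```text
[ 0.02026465  0.03050355 -0.05687994] [ 0.26209539 -0.91760759 -3.89666413]
scene 0 [[292.8, 195.1], [303.8, 192.4], [299.8, 183.3], [288.9, 186.0]]
scene 0.04 [[294.0, 186.5], [305.2, 183.7], [301.1, 174.6], [290.0, 177.3]]
top 0 [[233.5, 161.8], [221.0, 160.0], [219.1, 172.4], [231.7, 174.2]]
top 0.04 [[232.6, 158.8], [219.6, 157.0], [217.7, 169.8], [230.7, 171.6]]
```

View pics/c4.png

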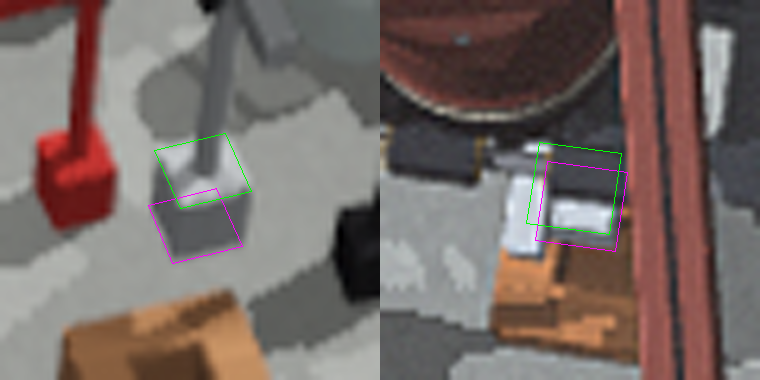

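The overlay of the predicted socket fits the picture in both views, so the key hangs vertical. Moving over the shaft.

```bash
python3 -m pendant '[[-0.1,0.8,0,0,0,0,0],[-0.2,1.7,0,0,0,0,0],[-0.3,2.6,0,0,0,0,0],[-0.4,3.5,0,0,0,0,0],[-0.5,4.4,0,0,0,0,0],[-0.6,5.3,0,0,0,0,0],[-0.7,6.2,0,0,0,0,0],[-0.75,7.1,0,0,0,0,0],[-0.79,7.6,0,0,0,0,0],[-0.79,7.9,0,0,0,0,0]]'
python3 -m pendant '[[0,0,0,0,0,0,0],[0,0,0,0,0,0,0],[0,0,0,0,0,0,0]]'
python3 - <<'E'
from h import *
cv2.imwrite("pics/s5.png",camera("scene"))
p,R,o=pose();print(p,o["force"],o["torque"],o["joint_positions"],R.round(4),pendant_to((.530,-.171,.3388)))
im=cv2.imread("pics/s5.png");c=p+np.array([0,0,-.1588]);ax,ay=R[:,0],R[:,1]
u,v=proj("scene",c-[0,0,.01]).astype(int);k=cv2.resize(im[v-40:v+40,u-40:u+40],(600,600),interpolation=cv2.INTER_CUBIC)
for z in(0,.04):
    q=np.array([proj("scene",c+.016*(a*ax+b*ay)+[0,0,z]) for a,b in((1,1),(1,-1),(-1,-1),(-1,1))]);cv2.polylines(k,[((q-[u-40,v-40]+.5)*7.5).astype(int)],True,(0,255,0),1)
cv2.imwrite("pics/s5c.png",k)
E
```

```text
time_s: 6.2
eef_pos: [0.5296, -0.172, 0.336]
eef_rot: [-0.001, 0.998, -0.057, -0.002]
force: [0.2, -0.2, -2.6]
finger_gap: 0.0136
time_s: 6.5
eef_pos: [0.5311, -0.1693, 0.3381]
eef_rot: [-0.0, 0.998, -0.055, -0.0]
force: [-0.2, -0.4, -3.2]
finger_gap: 0.0133
[ 0.53119118 -0.16933819  0.33834425] [ 0.12671647  0.71738707 -3.66014686] [0.06457918 0.0532064  0.0118292 ] [-4.50286970e-01  8.41097982e-03  1.54282826e+00  3.74099858e-04
  1.59075800e+00  1.23055922e+00] [[ 9.940e-01 -1.098e-01 -2.000e-04]
 [-1.098e-01 -9.940e-01  5.000e-04]
 [-3.000e-04 -5.000e-04 -1.000e+00]] [-0.02503987  0.04455869 -0.01140906]
```

View pics/s5c.png

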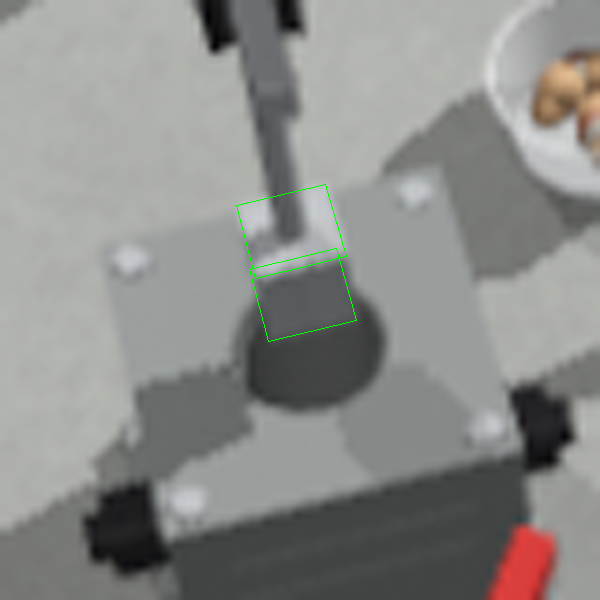

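```bash
python3 -m pendant '[[-0.03,0.04,0.3,0,0,0,0],[-0.03,0.04,0.8,0,0,0,0],[-0.03,0.04,1.3,0,0,0,0],[-0.03,0.04,1.8,0,0,0,0],[-0.03,0.04,2.3,0,0,0,0],[-0.03,0.04,2.7,0,0,0,0],[-0.03,0.04,2.95,0,0,0,0],[-0.03,0.04,2.95,0,0,0,0],[-0.03,0.04,2.95,0,0,0,0]]'
python3 - <<'E'
from h import *
p,R,o=pose();print(p,o["force"],o["torque"],pendant_to((.530,-.171,.2058)))
E
```

```text
time_s: 7.45
eef_pos: [0.5299, -0.1721, 0.221]
eef_rot: [0.0, 0.998, -0.056, 0.0]
force: [0.6, -0.5, -2.8]
finger_gap: 0.0139
[ 0.52987163 -0.17209555  0.22101183] [ 0.57169958 -0.51883681 -2.81697854] [0.02854811 0.03716729 0.00171011] [-8.31623309e-05 -2.76719195e-02  3.80288880e-01]
```

Mouth at about 62 mm in free space. Now down in small steps to find contact.

```bash
python3 -m pendant '[[0,0,0.1,0,0,0,0],[0,0,0.2,0,0,0,0],[0,0,0.28,0,0,0,0],[0,0,0.34,0,0,0,0],[0,0,0.34,0,0,0,0]]'
python3 -m pendant '[[0,0,0.03,0,0,0,0],[0,0,0.03,0,0,0,0]]'
python3 -m pendant '[[0,0,0.03,0,0,0,0],[0,0,0.03,0,0,0,0]]'
```

```text
time_s: 7.95
eef_pos: [0.5293, -0.1719, 0.2064]
eef_rot: [-0.0, 0.998, -0.056, -0.0]
force: [-0.1, 0.0, -3.6]
finger_gap: 0.0141
time_s: 8.15
eef_pos: [0.5296, -0.1721, 0.2057]
eef_rot: [0.0, 0.998, -0.056, 0.0]
force: [-0.1, -0.5, -3.4]
finger_gap: 0.0138
time_s: 8.35
eef_pos: [0.5295, -0.172, 0.2045]
eef_rot: [-0.0, 0.998, -0.056, -0.0]
force: [0.0, 0.3, -3.4]
finger_gap: 0.0135
```

```bash
python3 -m pendant '[[0,0,0.04,0,0,0,0],[0,0,0.04,0,0,0,0]]'
python3 -m pendant '[[0,0,0.04,0,0,0,0],[0,0,0.04,0,0,0,0]]'
```

```text
time_s: 8.55
eef_pos: [0.5294, -0.1719, 0.2027]
eef_rot: [-0.0, 0.998, -0.056, -0.0]
force: [0.1, 0.0, -3.6]
finger_gap: 0.0136
time_s: 8.75
eef_pos: [0.5294, -0.172, 0.201]
eef_rot: [-0.0, 0.998, -0.056, -0.0]
force: [-0.1, 0.3, -3.8]
finger_gap: 0.0135
```

It's 5 mm below the square's top with no contact, so either the heading fits already or the height is off. I continue gently.

```bash
python3 -m pendant '[[0,0,0.04,0,0,0,0],[0,0,0.04,0,0,0,0]]'
python3 -m pendant '[[0,0,0.04,0,0,0,0],[0,0,0.04,0,0,0,0]]'
python3 -m pendant '[[0,0,0.04,0,0,0,0],[0,0,0.04,0,0,0,0]]'
```

```text
time_s: 8.95
eef_pos: [0.5295, -0.172, 0.1995]
eef_rot: [-0.0, 0.998, -0.056, -0.0]
force: [-0.5, 0.3, -4.4]
finger_gap: 0.0137
time_s: 9.15
eef_pos: [0.5295, -0.172, 0.1979]
eef_rot: [-0.0, 0.998, -0.056, -0.0]
force: [0.0, 1.6, -3.7]
finger_gap: 0.0137
time_s: 9.35
eef_pos: [0.5294, -0.172, 0.1963]
eef_rot: [-0.0, 0.998, -0.056, -0.0]
force: [0.3, 0.3, -3.6]
finger_gap: 0.0138
```

```bash
python3 -m pendant '[[0,0,0.05,0,0,0,0],[0,0,0.1,0,0,0,0],[0,0,0.1,0,0,0,0]]'
python3 -m pendant '[[0,0,0.05,0,0,0,0],[0,0,0.08,0,0,0,0],[0,0,0.08,0,0,0,0]]'
```

```text
time_s: 9.65
eef_pos: [0.5293, -0.1719, 0.1921]
eef_rot: [-0.0, 0.998, -0.056, -0.0]
force: [-0.9, 0.5, -3.4]
finger_gap: 0.0135
time_s: 9.95
eef_pos: [0.5295, -0.172, 0.1891]
eef_rot: [-0.0, 0.998, -0.056, -0.0]
force: [0.4, 1.1, -3.7]
finger_gap: 0.0137
```

```bash
python3 -m pendant '[[0,0,0.03,0,0,0,0],[0,0,0.03,0,0,0,0]]'
python3 -m pendant '[[0,0,0.03,0,0,0,0],[0,0,0.03,0,0,0,0]]'
python3 -m pendant '[[0,0,0.02,0,0,0,0],[0,0,0.02,0,0,0,0]]'
```

```text
time_s: 10.15
eef_pos: [0.5295, -0.172, 0.188]
eef_rot: [-0.0, 0.998, -0.056, -0.0]
force: [-0.1, 0.6, -3.7]
finger_gap: 0.0137
time_s: 10.35
eef_pos: [0.5295, -0.172, 0.1868]
eef_rot: [-0.0, 0.998, -0.056, -0.0]
force: [-1.0, -0.9, -3.4]
finger_gap: 0.0138
time_s: 10.55
eef_pos: [0.5295, -0.172, 0.186]
eef_rot: [-0.0, 0.998, -0.056, -0.0]
force: [-0.5, 0.8, -3.0]
finger_gap: 0.0136
```

```bash
python3 -m pendant '[[0,0,0.02,0,0,0,0],[0,0,0.02,0,0,0,0]]'
python3 -m pendant '[[0,0,0.02,0,0,0,0],[0,0,0.02,0,0,0,0]]'
```

```text
time_s: 10.75
eef_pos: [0.5298, -0.1721, 0.1857]
eef_rot: [0.0, 0.998, -0.056, 0.0]
force: [-0.5, 0.2, -0.9]
finger_gap: 0.0134
time_s: 10.95
eef_pos: [0.5302, -0.1723, 0.1856]
eef_rot: [0.0, 0.998, -0.056, 0.001]
force: [-1.1, 0.4, 2.5]
finger_gap: 0.0134
```

Contact came at TCP z = 0.1857, against 0.1858 predicted for the shoulder: the key dropped the full 20 mm past the square's top and is home. Now I turn anticlockwise (negative about tool z), watching the torque.

```bash
cat > st.py <<'E'
from h import *
p,R,o=pose();print(p.round(4),"F",o["force"].round(1),"T",o["torque"].round(3),"xhead",round(np.degrees(np.arctan2(R[1,0],R[0,0])),2),"q6",round(o["joint_positions"][5],2),o["time_s"])
E
python3 st.py
python3 -m pendant '[[0,0,0,0,0,-0.3,0],[0,0,0,0,0,-0.6,0],[0,0,0,0,0,-1,0],[0,0,0,0,0,-1.4,0],[0,0,0,0,0,-1.8,0],[0,0,0,0,0,-2,0],[0,0,0,0,0,-2,0]]';python3 st.py
```

```text
[ 0.5302 -0.1723  0.1856] F [-1.1  0.4  2.5] T [ 0.192  0.168 -0.019] xhead -6.4 q6 1.23 10.95
time_s: 11.65
eef_pos: [0.5302, -0.1724, 0.1855]
eef_rot: [0.0, 0.999, 0.049, 0.001]
force: [0.1, 1.0, 6.2]
finger_gap: 0.0136
[ 0.5302 -0.1724  0.1855] F [0.1 1.  6.2] T [ 0.051  0.086 -0.081] xhead 5.59 q6 1.02 11.65
```

```bash
python3 -m pendant '[[0,0,-0.01,0,0,-0.4,0],[0,0,-0.01,0,0,-0.8,0],[0,0,-0.01,0,0,-1.2,0],[0,0,-0.01,0,0,-1.6,0],[0,0,-0.01,0,0,-2,0],[0,0,-0.01,0,0,-2.4,0],[0,0,-0.01,0,0,-2.8,0],[0,0,-0.01,0,0,-3.2,0],[0,0,-0.01,0,0,-3.5,0],[0,0,-0.01,0,0,-3.5,0]]';python3 st.py
```

```text
time_s: 12.65
eef_pos: [0.53, -0.1722, 0.1855]
eef_rot: [0.0, 0.973, 0.23, 0.0]
force: [-0.1, 0.4, 5.3]
finger_gap: 0.0136
[ 0.53   -0.1722  0.1855] F [-0.1  0.4  5.3] T [ 0.035  0.046 -0.163] xhead 26.56 q6 0.65 12.65
```

```bash
python3 -m pendant '[[0,0,-0.01,0,0,-0.4,0],[0,0,-0.01,0,0,-0.8,0],[0,0,-0.01,0,0,-1.2,0],[0,0,-0.01,0,0,-1.6,0],[0,0,-0.01,0,0,-2,0],[0,0,-0.01,0,0,-2.4,0],[0,0,-0.01,0,0,-2.8,0],[0,0,-0.01,0,0,-3.2,0],[0,0,-0.01,0,0,-3.5,0],[0,0,-0.01,0,0,-3.5,0]]';python3 st.py
python3 -m pendant '[[0,0,0,0,0,-0.4,0],[0,0,0,0,0,-0.8,0],[0,0,0,0,0,-1.2,0],[0,0,0,0,0,-1.6,0],[0,0,0,0,0,-1.6,0]]';python3 st.py
```

```text
time_s: 13.65
eef_pos: [0.5298, -0.1722, 0.1856]
eef_rot: [0.0, 0.915, 0.403, 0.0]
force: [0.6, 0.2, 3.2]
finger_gap: 0.0135
[ 0.5298 -0.1722  0.1856] F [0.6 0.2 3.2] T [-0.013 -0.081 -0.205] xhead 47.53 q6 0.29 13.65
time_s: 14.15
eef_pos: [0.5298, -0.1721, 0.1856]
eef_rot: [0.0, 0.878, 0.478, 0.0]
force: [-0.1, 0.1, 4.2]
finger_gap: 0.0135
[ 0.5298 -0.1721  0.1856] F [-0.1  0.1  4.2] T [ 0.012 -0.107 -0.179] xhead 57.12 q6 0.12 14.15
```

```bash
python3 -m pendant '[[0,0,0,0,0,-0.3,0],[0,0,0,0,0,-0.7,0],[0,0,0,0,0,-1,0],[0,0,0,0,0,-1,0]]';python3 st.py
python3 -m pendant '[[0,0,0,0,0,-0.3,0],[0,0,0,0,0,-0.7,0],[0,0,0,0,0,-1,0],[0,0,0,0,0,-1,0]]';python3 st.py
python3 -m pendant '[[0,0,0,0,0,-0.3,0],[0,0,0,0,0,-0.6,0],[0,0,0,0,0,-0.6,0],[0,0,0,0,0,-0.6,0]]';python3 st.py
```

```text
time_s: 14.55
eef_pos: [0.5298, -0.1721, 0.1855]
eef_rot: [0.0, 0.852, 0.523, 0.0]
force: [0.0, 0.4, 3.3]
finger_gap: 0.0136
[ 0.5298 -0.1721  0.1855] F [0.  0.4 3.3] T [ 0.033 -0.096 -0.178] xhead 63.09 q6 0.01 14.55
time_s: 14.95
eef_pos: [0.5297, -0.1721, 0.1855]
eef_rot: [0.0, 0.824, 0.567, 0.0]
force: [1.0, -0.1, 2.9]
finger_gap: 0.0135
[ 0.5297 -0.1721  0.1855] F [ 1.  -0.1  2.9] T [-0.022 -0.168 -0.262] xhead 69.09 q6 -0.09 14.95
time_s: 15.35
eef_pos: [0.5297, -0.1721, 0.1856]
eef_rot: [0.0, 0.806, 0.593, 0.0]
force: [0.2, -0.2, 5.0]
finger_gap: 0.0134
[ 0.5297 -0.1721  0.1856] F [ 0.2 -0.2  5. ] T [-0.037 -0.2   -0.19 ] xhead 72.68 q6 -0.15 15.35
```

```bash
python3 -m pendant '[[0,0,-0.01,0,0,-0.25,0],[0,0,-0.01,0,0,-0.5,0],[0,0,-0.01,0,0,-0.5,0]]';python3 st.py
python3 -m pendant '[[0,0,0,0,0,-0.25,0],[0,0,0,0,0,-0.5,0],[0,0,0,0,0,-0.5,0]]';python3 st.py
python3 -m pendant '[[0,0,0,0,0,-0.25,0],[0,0,0,0,0,-0.5,0],[0,0,0,0,0,-0.5,0]]';python3 st.py
```

```text
time_s: 15.65
eef_pos: [0.5295, -0.172, 0.1856]
eef_rot: [-0.0, 0.789, 0.615, -0.0]
force: [1.0, 0.2, 3.5]
finger_gap: 0.0137
[ 0.5295 -0.172   0.1856] F [1.  0.2 3.5] T [-0.048 -0.224 -0.18 ] xhead 75.85 q6 -0.21 15.65
time_s: 15.95
eef_pos: [0.5295, -0.172, 0.1856]
eef_rot: [-0.0, 0.772, 0.635, -0.0]
force: [0.3, 0.0, 2.0]
finger_gap: 0.0137
[ 0.5295 -0.172   0.1856] F [0.3 0.  2. ] T [-0.065 -0.272 -0.123] xhead 78.87 q6 -0.26 15.95
time_s: 16.25
eef_pos: [0.5295, -0.172, 0.1856]
eef_rot: [-0.0, 0.755, 0.655, -0.0]
force: [-0.3, -0.5, 0.5]
finger_gap: 0.0135
[ 0.5295 -0.172   0.1856] F [-0.3 -0.5  0.5] T [-0.028 -0.271 -0.201] xhead 81.87 q6 -0.31 16.25
```

```bash
python3 -m pendant '[[0,0,0,0,0,-0.25,0],[0,0,0,0,0,-0.5,0],[0,0,0,0,0,-0.5,0]]';python3 st.py
python3 -m pendant '[[0,0,0,0,0,-0.25,0],[0,0,0,0,0,-0.5,0],[0,0,0,0,0,-0.5,0]]';python3 st.py
python3 -m pendant '[[0,0,0,0,0,-0.25,0],[0,0,0,0,0,-0.5,0],[0,0,0,0,0,-0.5,0]]';python3 st.py
```

```text
time_s: 16.55
eef_pos: [0.5295, -0.172, 0.1856]
eef_rot: [-0.0, 0.738, 0.675, -0.0]
force: [1.0, 0.2, 1.2]
finger_gap: 0.0137
[ 0.5295 -0.172   0.1856] F [1.  0.2 1.2] T [ 0.004 -0.3   -0.177] xhead 84.87 q6 -0.37 16.55
time_s: 16.85
eef_pos: [0.5295, -0.172, 0.1857]
eef_rot: [-0.0, 0.72, 0.694, -0.0]
force: [0.5, 0.3, 1.4]
finger_gap: 0.014
[ 0.5295 -0.172   0.1857] F [0.5 0.3 1.4] T [-0.004 -0.277 -0.154] xhead 87.87 q6 -0.42 16.85
time_s: 17.15
eef_pos: [0.5295, -0.172, 0.1856]
eef_rot: [-0.0, 0.702, 0.712, -0.0]
force: [0.8, -0.1, 0.3]
finger_gap: 0.0137
[ 0.5295 -0.172   0.1856] F [ 0.8 -0.1  0.3] T [ 0.02  -0.264 -0.119] xhead 90.87 q6 -0.47 17.15
```

```bash
python3 -m pendant '[[0,0,0,0,0,-0.25,0],[0,0,0,0,0,-0.5,0],[0,0,0,0,0,-0.5,0]]';python3 st.py
python3 -m pendant '[[0,0,0,0,0,-0.25,0],[0,0,0,0,0,-0.5,0],[0,0,0,0,0,-0.5,0]]';python3 st.py
python3 - <<'E'
from h import *
t=camera("wrist");s=camera("scene");cv2.imwrite("pics/w6.png",t);cv2.imwrite("pics/s6.png",s)
cv2.imwrite("pics/s6c.png",cv2.resize(s[130:270,110:290],(800,622)[:2],interpolation=cv2.INTER_CUBIC)[:600])
E
```

```text
time_s: 17.45
eef_pos: [0.5295, -0.172, 0.1856]
eef_rot: [-0.0, 0.683, 0.731, -0.0]
force: [0.2, -0.6, 1.1]
finger_gap: 0.0141
[ 0.5295 -0.172   0.1856] F [ 0.2 -0.6  1.1] T [ 0.024 -0.318 -0.222] xhead 93.87 q6 -0.52 17.45
time_s: 17.75
eef_pos: [0.5295, -0.172, 0.1857]
eef_rot: [-0.0, 0.664, 0.748, 0.0]
force: [-0.0, -0.1, -0.4]
finger_gap: 0.0136
[ 0.5295 -0.172   0.1857] F [-0.  -0.1 -0.4] T [ 0.032 -0.282 -0.274] xhead 96.86 q6 -0.58 17.75
```

View pics/w6.png

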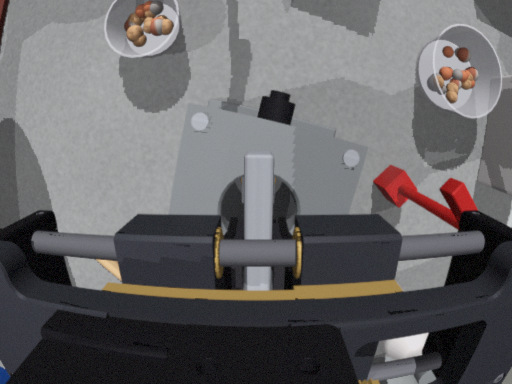

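View pics/s6c.png

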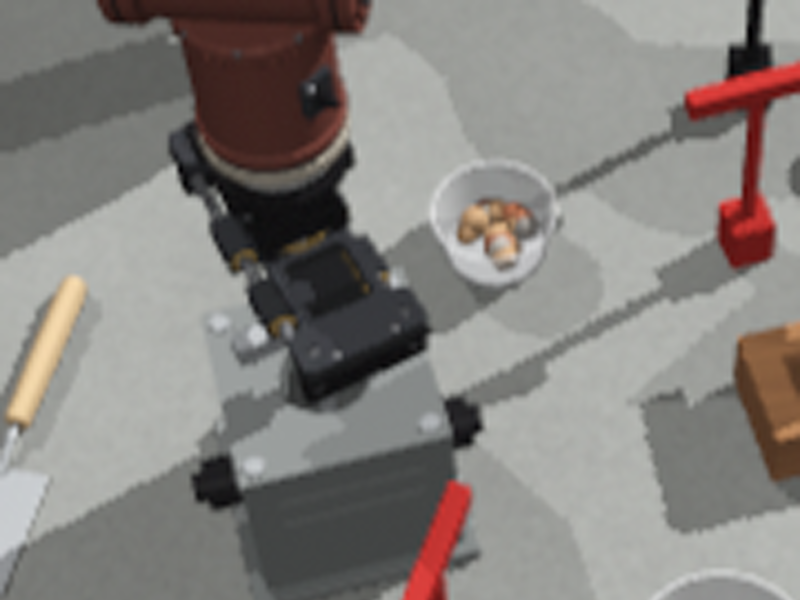

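```bash
python3 -m pendant '[[0,0,0,0,0,-0.25,0],[0,0,0,0,0,-0.5,0],[0,0,0,0,0,-0.5,0]]';python3 st.py
python3 -m pendant '[[0,0,0,0,0,-0.25,0],[0,0,0,0,0,-0.5,0],[0,0,0,0,0,-0.5,0]]';python3 st.py;python3 -m pendant '[[0,0,0,0,0,0,0]]';python3 st.py
```

```text
time_s: 18.15
eef_pos: [0.5295, -0.172, 0.1857]
eef_rot: [-0.0, 0.644, 0.765, -0.0]
force: [1.3, 0.3, -0.0]
finger_gap: 0.0133
[ 0.5295 -0.172   0.1857] F [ 1.3  0.3 -0. ] T [ 0.071 -0.276 -0.346] xhead 99.86 q6 -0.63 18.15
time_s: 18.45
eef_pos: [0.5295, -0.172, 0.1857]
eef_rot: [-0.0, 0.623, 0.782, 0.0]
force: [1.6, -0.1, -0.7]
finger_gap: 0.0136
[ 0.5295 -0.172   0.1857] F [ 1.6 -0.1 -0.7] T [ 0.065 -0.223 -0.422] xhead 102.86 q6 -0.68 18.45
time_s: 18.55
eef_pos: [0.5295, -0.172, 0.1857]
eef_rot: [-0.0, 0.624, 0.781, -0.0]
force: [-0.0, 0.4, -1.7]
finger_gap: 0.0135
[ 0.5295 -0.172   0.1857] F [-0.   0.4 -1.7] T [ 0.036 -0.326 -0.456] xhead 102.79 q6 -0.68 18.55
```

The torque now climbs steadily from about 0.18 to 0.45 N m over the last 9° or so, so the stem is on its stop. I unwind the twist to about zero before letting go.

```bash
python3 -m pendant '[[0,0,0,0,0,0.3,0],[0,0,0,0,0,0.6,0],[0,0,0,0,0,0.9,0],[0,0,0,0,0,1.2,0],[0,0,0,0,0,1.2,0]]';python3 st.py
python3 -m pendant '[[0,0,0,0,0,0.3,0],[0,0,0,0,0,0.5,0],[0,0,0,0,0,0.5,0]]';python3 st.py
```

```text
time_s: 19.05
eef_pos: [0.5295, -0.172, 0.1857]
eef_rot: [-0.0, 0.672, 0.741, -0.0]
force: [1.2, 0.8, -1.1]
finger_gap: 0.0135
[ 0.5295 -0.172   0.1857] F [ 1.2  0.8 -1.1] T [-0.    -0.316 -0.188] xhead 95.6 q6 -0.55 19.05
time_s: 19.35
eef_pos: [0.5295, -0.172, 0.1857]
eef_rot: [-0.0, 0.691, 0.723, -0.0]
force: [0.4, -0.0, -1.4]
finger_gap: 0.0139
[ 0.5295 -0.172   0.1857] F [ 0.4 -0.  -1.4] T [ 0.022 -0.232 -0.095] xhead 92.63 q6 -0.5 19.35
```

```bash
python3 -m pendant '[[0,0,0,0,0,0.2,0],[0,0,0,0,0,0.3,0],[0,0,0,0,0,0.3,0]]';python3 st.py
python3 -m pendant '[[0,0,0,0,0,0,0.3],[0,0,0,0,0,0,0.6],[0,0,0,0,0,0,0.6],[0,0,0,0,0,0,0.6],[0,0,0,0,0,0,0.6]]';python3 st.py
```

```text
time_s: 19.65
eef_pos: [0.5295, -0.172, 0.1857]
eef_rot: [-0.0, 0.702, 0.712, -0.0]
force: [0.3, -0.1, -1.8]
finger_gap: 0.0135
[ 0.5295 -0.172   0.1857] F [ 0.3 -0.1 -1.8] T [-0.015 -0.256 -0.082] xhead 90.8 q6 -0.47 19.65
time_s: 20.15
eef_pos: [0.5296, -0.1721, 0.1858]
eef_rot: [0.0, 0.702, 0.712, -0.0]
force: [0.1, -0.2, 0.0]
finger_gap: 0.0458
[ 0.5296 -0.1721  0.1858] F [ 0.1 -0.2  0. ] T [-0.028 -0.094  0.015] xhead 90.8 q6 -0.47 20.15
```

```bash
python3 - <<'E'
from h import *
cv2.imwrite("pics/w7.png",camera("wrist"))
E
```

```text
(no output)
```

View pics/w7.png

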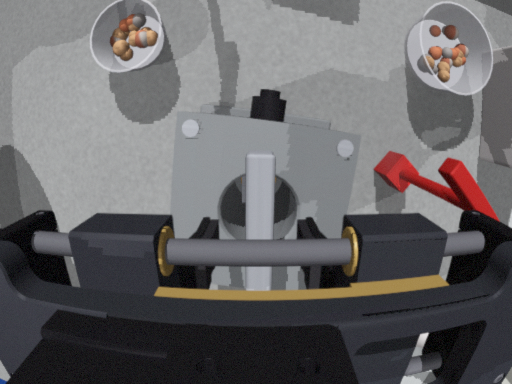

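The key stands upright between the open fingers, with its bar at (260,220). I go straight up, then aside, to check its height and lean.

```bash
python3 -m pendant '[[0,0,-0.3,0,0,0,0.6],[0,0,-0.8,0,0,0,0.6],[0,0,-1.5,0,0,0,0.6],[0,0,-2.5,0,0,0,0.6],[0,0,-3.2,0,0,0,0.6],[0,0,-3.2,0,0,0,0.6]]'
python3 -m pendant '[[-1,0,0,0,0,0,0.6],[-2,0,0,0,0,0,0.6],[-3,0,0,0,0,0,0.6],[-3.7,0,0,0,0,0,0.6],[-3.7,0,0,0,0,0,0.6],[-3.7,0,0,0,0,0,0.6],[-3.7,0,0,0,0,0,0.6]]'
python3 - <<'E'
from h import *
p,R,o=pose();w=camera("wrist");s=camera("scene");t=camera("top")
for n,i in(("w8",w),("s8",s),("t8",t)):cv2.imwrite(f"pics/{n}.png",i)
np.save("pose8.npy",np.vstack([p,R]));print(p,R.round(3))
a=cv2.resize(s[150:270,130:250],(400,400),interpolation=cv2.INTER_CUBIC);b=cv2.resize(t[140:240,295:395],(400,400),interpolation=cv2.INTER_CUBIC)
cv2.imwrite("pics/c8.png",np.hstack([a,b]))
E
```

```text
time_s: 20.8
eef_pos: [0.5317, -0.173, 0.3206]
eef_rot: [0.005, 0.702, 0.712, 0.002]
force: [0.2, -0.0, 0.7]
finger_gap: 0.0521
time_s: 21.5
eef_pos: [0.5317, -0.319, 0.3136]
eef_rot: [-0.0, 0.702, 0.712, 0.0]
force: [-0.2, 0.9, 0.4]
finger_gap: 0.0521
[ 0.53165335 -0.31902525  0.31362173] [[-0.015  1.    -0.   ]
 [ 1.     0.015  0.001]
 [ 0.001 -0.    -1.   ]]
```

View pics/c8.png

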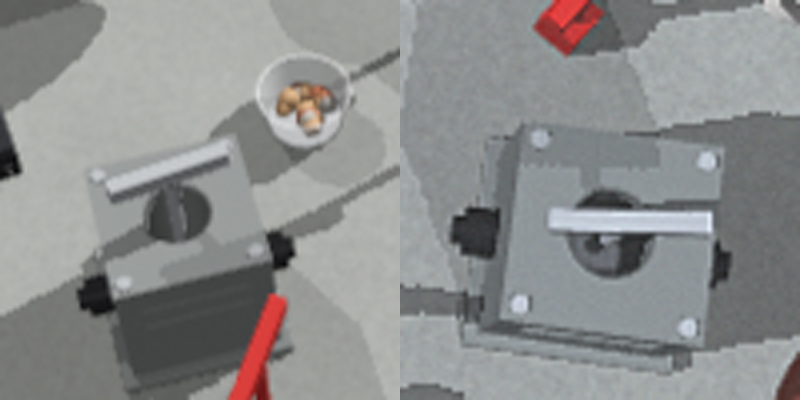

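View pics/w8.png

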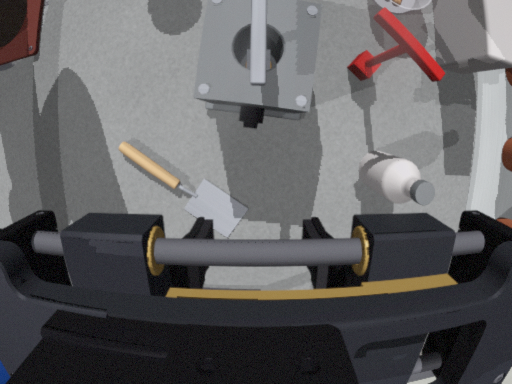

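```bash
python3 - <<'E'
from h import *
S=lambda x,y:np.array((130+x/(10/3)-.4,150+y/(10/3)-.4)); T=lambda x,y:np.array((295+(x-400)/4-.4,140+y/4-.4))
# top-face: centre pixels of the ends
pr=[((S(108,185)),T(713,221)),((S(227,149)),T(549,218))]
X=[]
for s,t in pr:
    P=[camera_model(n)["camera_matrix"]@np.c_[camera_model(n)["R"],camera_model(n)["t"]] for n in("scene","top")]
    x=cv2.triangulatePoints(P[0],P[1],s.reshape(2,1),t.reshape(2,1)).ravel(); x=x[:3]/x[3]; X.append(x); print(x, proj("scene",x)-s,proj("top",x)-t)
print("mid",np.mean(X,0),"len",np.linalg.norm(X[0]-X[1]),"expect top z .213", "head",np.degrees(np.arctan2(*(X[1]-X[0])[1::-1])))
# model overlay home key
R=Rn.from_euler("z",np.degrees(np.arctan2(*(X[1]-X[0])[1::-1])),degrees=True).as_matrix(); c=np.array([.530,-.171,0])
for n,f in(("scene","s8"),("top","t8")):
    im=cv2.imread(f"pics/{f}.png");u,v=proj(n,c+[0,0,.213]).astype(int);k=cv2.resize(im[v-35:v+35,u-35:u+35],(390,390),interpolation=cv2.INTER_CUBIC)
    for z,col in((.213,(0,255,0)),(.233,(0,0,255))):
        q=np.array([proj(n,c+R@[.05*a,.007*b,z]) for a,b in((1,1),(1,-1),(-1,-1),(-1,1))]);cv2.polylines(k,[((q-[u-35,v-35]+.5)*390/70).astype(int)],True,col,1)
    globals()["k"+n]=k
cv2.imwrite("pics/c9.png",np.hstack([kscene,ktop]))
E
```

```text
[ 0.53071949 -0.21960721  0.21643655] [-0.1343603  -0.00748964] [-0.1347172  -0.04963155]
[ 0.53060706 -0.12167462  0.21054624] [0.02199385 0.00037518] [0.02231123 0.00868591]
mid [ 0.53066327 -0.17064092  0.21349139] len 0.0981096435974813 expect top z .213 head 90.06578216391655
```

View pics/c9.png

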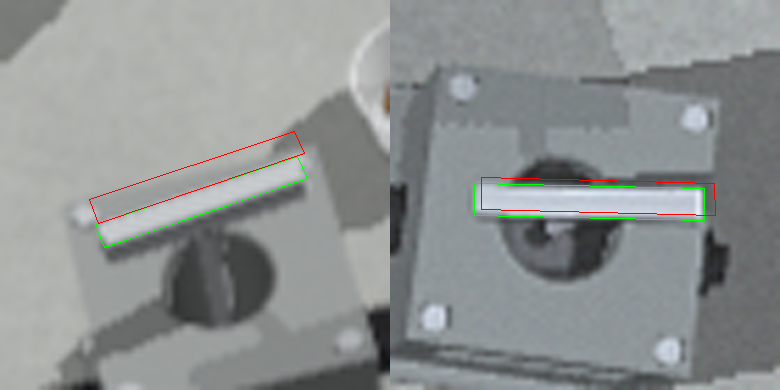

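View pics/t8.png

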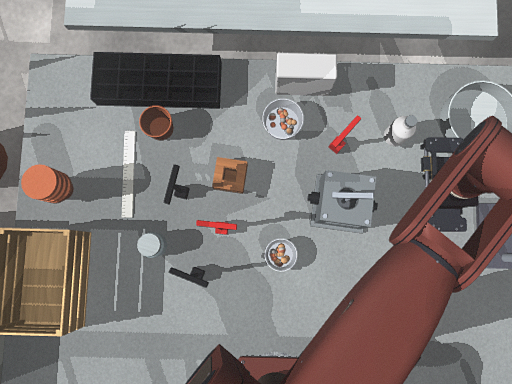

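The bar's top sits at z = 0.2135 (0.213 expected for fully home), 1 mm from the axis. It leans 0.06 rad at most, and the bystanders look unmoved. Handing in.

```bash
python3 -m pendant '[[0,0,0,0,0,0,0.6],[0,0,0,0,0,0,0.6],[0,0,0,0,0,0,0.6]]'; python3 -c "from bench import hand_in; print(hand_in())"
```

```text
time_s: 21.95
eef_pos: [0.5317, -0.3197, 0.3139]
eef_rot: [0.0, 0.702, 0.712, -0.0]
force: [-0.2, -0.3, 0.4]
finger_gap: 0.0525
the job is handed in; nothing more can be done
None
```

The valve is open as far as I can measure, and the key is standing upright on the stem, released. I handed the job in at about 22 s; no verdict is reported.

**What I did:**
- **Picking up:** I took the steel key from the wooden stand and lowered it down the shaft.
- **Feeling for the square:** The square's heading could not be seen in the pictures. At the first heading tried, the key slid past the square's top without contact. It met the shoulder at TCP height 0.1857 m, against 0.1858 m predicted for fully home.
- **Turning:** I turned it anticlockwise about 109°, including free play and twist. The torque stayed near 0.18 N m, then climbed steadily to about 0.45 N m over the last 9° or so, which I took as the stop. I then unwound 12°, let go and backed off.

**Last checks:**
- **Height and position:** The bar's top is at 0.2135 m (0.213 expected for fully home) and its centre is about 1 mm from the shaft's axis.
- **Lean:** The two bar ends differed by 6 mm in height, so the lean is at most about 0.06 rad. Part of that is pixel error.
- **Surroundings:** The gripper is clear of everything and the force reading is near zero. The bystanders look unmoved in the top view, judged by eye.

**Not confirmed:** The stem angle itself can't be read. That it reached the stop rests on the torque rise and the amount turned.

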